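# Top the pyramid of stain bottles

### The job

Two brown bottles with red caps lie side by side in the two-groove wire cradle. Lay the third brown bottle with a red cap, which lies on a single wire rest on the right-hand table, on top of them in the valley between the two, lined up with them and with its cap facing the same way. Set it down without dropping or forcing it, leave the lower two in their grooves, and let go.

Things in the scene. Friction and masses are not known exactly. Their poses are not given: they have to be found in the camera images.
- spare_red: Bottle to stack: brown, red cap, lying loose on a single wire rest 38 mm wide, axis level, 45 mm above z = 0, cap away from the robot. Body: cylinder 54 mm in diameter, 96 mm long; 115 mm with cap; 0.24 kg. Origin: centre of the bottom end; z along the axis toward the cap (mid-body at z = 48 mm). Not the larger black-capped brown bottle on the other rest; which rest holds which varies.
- base_left: Same bottle as spare_red (54 mm diameter, body 96 mm, 115 mm overall; origin at the centre of the bottom end, z toward the cap), lying loose in the cradle's left groove, cap away from the robot.
- base_right: Same bottle as spare_red (54 mm diameter, body 96 mm, 115 mm overall; origin at the centre of the bottom end, z toward the cap), lying loose in the cradle's right groove, cap away from the robot.
- cradle: Fixed low wire cradle, 124 x 98 mm, wire tops 16 mm high. Origin: centre of its underside, at z = 0; x along the grooves toward the caps, y left, z up. Lower bottles: axes at y = +-28 mm, 39 mm up, mid-body at x = 0, tops 66 mm up. A bottle in the valley on them: axis at y = 0, 85 mm up, mid-body at x = 0, its origin at x = -48 mm. A tall microscope stands from x = 0.58 m back, y 0.1 to 0.25 m.

How it is judged:
By the outcome, as a careful person would: the job done as asked, in the order asked, and still so for the second after the job is handed in, with the robot touching nothing.
It also fails if it takes over 35 s, if anything falls off the work surface, if the arm or the gripper's body presses on something with over 40 N, if the wrist force passes 120 N, or if a joint passes its speed limit or range.

### The arm

A 6-joint arm with a two-finger parallel gripper is mounted at the origin on a cart in front of the work surface, level with it; the furniture and walls round the work are solid. World frame = base frame: x ahead of the robot, y to its left, z up, the work surface at z = 0. Lengths are in m, angles in degrees, forces in N, time in s.
With the tool pointing down it reaches from about 0.25 to 0.725 m from the base axis. Payload 9.7 kg.
Tool frame: the origin (TCP) lies between the finger pads; the fingertips stand 11 mm ahead of it and the grasp point (between the pads) lies 8 mm behind it; z points along the fingers, x is the direction in which the jaws open and shut, and the axes are right-handed (so a half turn about z gives the same grasp; the last joint's range is limited). The gripper opens to 85 mm and grips with 20 to 120 N. Pads are 22 mm wide; open, the fingers measure 114 mm over their backs; the gripper's body (76 mm by 85 mm) begins 54 mm behind the grasp point. The pads swing forward as they close: fully open they stand 13 mm farther back than shut.
Start: joints at [-73.625, 4.979, 10.078, 95.1, 0, 90], TCP at [0.155, -0.528, 0.207] pointing down, gripper open.
Joint ranges: [-179.16, 179.16], [-48.56, 103.87], [-65.8, 70.77], [-126.05, 130.52], [-82.76, 87.17], [-180, 180]. Speed limits (degrees/s): [127.2, 127.2, 147.25, 180, 180, 180].

### API

Orientations are given as [roll, pitch, yaw] about the fixed x, y, z axes, in that order (R = Rz(yaw) Ry(pitch) Rx(roll)).
In Python, from workcell import get_obs, camera, job_done, spotter gives the robot as it stands.
- The arm moves only by the tool play_rows, never from a script. Its argument "rows" is a list of rows, each a list of 3 entries, a list of its own where there are three numbers: the closure, from 0 (fully open) to 1 (shut), then the shift along the tool's x, y, z in cm, then the turn, a rotation vector about the tool's x, y, z in degrees. In form: [[claw, [x, y, z], [wx, wy, wz]], ...]. A call has 1 to 12 rows; each row shifts and turns the pose as measured when the row begins, along the tool's axes as they then stand; what a row does not reach is not made up. A row lasts 1/10 s, in which the tool goes at most 50 mm and 8.59 degrees, less where a joint would pass 70% of its speed; a pose out of reach is approached as far as the arm can. A call is refused whole if a number of a shift passes 5 or a number of a turn 8.59, either way. A call with a gripper value outside its range is refused whole. The fingers move at their own pace and stop on an object; "newtons" is the grip in N (left out, the last holds). Time passes only in rows, so rows that do not move let the fingers close. It gives the time, the measured TCP pose, the force and the opening at its end, in the units of the state.
- get_obs(): the state, without advancing time (a new reading comes with each control period).
- camera(name): name is "scene" or "side" or "wrist"; returns a dict with "img" (400x640x3 uint8, red, green, blue), "intrinsics" (3x3 intrinsics, pixels), "k1" (the pictures are not rectified: a ray, as slopes to the right and down, at radius r is drawn at 1 + k1 r^2 times it, then the intrinsics apply), "xyz" and "orientation" of the camera in the world. Camera axes: x right, y down, z forward; pixel columns grow to the right and rows downward; lengths in m; the calibration is good to about 2 mm. A picture is of the moment at which its call begins. There is no depth.
- job_done(): hands the job in, once; it reports no verdict.
Trained networks look in a picture, given as the dict that the camera call returned (one of the last four; its "shot" number tells which), for a name from the list of things; names that differ only in an ending like _2 or _b are one class to them, and where a whole thing is asked for, a point or a joint stands for the part that bears it (a point fixed in the world has none). Each returns a list of dicts, best first, with "confidence" (0 to 1); they miss things now and then, are a little off and sometimes report something else, mostly with a low value. They report only what shows in the picture. A call takes as long as a camera call.
- spotter.spot_in(picture, thing): "point" ([x, y, z] in m, in world coordinates, good to about 4 mm: the middle of the surface that is visible of it).
- spotter.trace(picture, thing): "pixels" (400x640 bool, what is visible of it).
The state is a dict: "time": time; "q": joint angles; "qd": joint speeds; "joint_efforts": joint torques, N m; "ee_pos": TCP position; "tcp_rot": TCP orientation; "wrist_force": force on the tool from outside, world axes, zero at the start; "torque": the same for the moment, N m; "opening": finger opening in m.
Only numpy, scipy, OpenCV 4.12 (cv2) and the standard library are available. Lean on these libraries where they do the work, as an engineer would, in place of code of your own. Each camera call takes 0.05 s, during which the arm holds its last target.

## Working session

There is one attempt and no reset: what is moved stays moved. The work goes in short steps, Python scripts to look and compute and a tool call to move; the robot and the scene stay as the last step left them, time stands still between calls to the robot, and variables do not carry over. Pictures are saved under pics/ and viewed, and the job is handed in when it is done.

Besides the shell and the picture viewer there is one more tool, called after "Request:" as a command line: name --argument value ..., lists and objects as JSON in quotes. play_rows: Moves the arm, as the interface text tells. Its arguments: {"type":"object","properties":{"rows":{"type":"array","items":{"type":"array"}},"newtons":{"type":"number"}},"required":["rows"]}

```bash
mkdir -p pics
cat > h.py <<'E'
import numpy as np, cv2
from scipy.spatial.transform import Rotation as R
from workcell import get_obs, camera, job_done, spotter
def save(p,n): cv2.imwrite('pics/'+n+'.png',cv2.cvtColor(p['img'],cv2.COLOR_RGB2BGR))
E
python3 - <<'E'
from h import *
o=get_obs(); print({k:np.round(v,3).tolist() for k,v in o.items()})
for n in ['scene','side','wrist']:
    p=camera(n); save(p,n+'0'); print(n,np.round(p['xyz'],3),np.round(p['orientation'],2),p['k1'],np.array(p['intrinsics']).round(1).tolist())
    for t in ['spare_red','cradle']:
        for d in spotter.spot_in(p,t): print(t,np.round(d['point'],4),round(d['confidence'],2))
E
```

```text
{'time': 0.0, 'q': [-73.623, 5.012, 10.034, 95.099, -0.003, 90.0], 'qd': [0.148, 0.028, -0.028, -0.025, 0.034, -0.177], 'joint_efforts': [-0.001, -52.038, 46.481, 0.016, 0.0, -0.0], 'ee_pos': [0.155, -0.527, 0.206], 'tcp_rot': [179.997, 0.077, -73.623], 'wrist_force': [0.923, -0.148, -0.152], 'torque': [0.015, 0.056, -0.006], 'opening': 0.085}
scene [-0.193  0.575  0.906] [-135.28    0.41 -132.74] -0.025692848399249634 [[421.5, 0.0, 317.3], [0.0, 421.5, 193.3], [0.0, 0.0, 1.0]]
spare_red [ 0.4789 -0.2597  0.0566] 0.58
cradle [0.3745 0.2753 0.0067] 0.59
side [-0.238  0.533  0.931] [-1.3711e+02 -7.0000e-02 -1.2763e+02] 0.05062586695442286 [[497.5, 0.0, 316.7], [0.0, 497.5, 203.9], [0.0, 0.0, 1.0]]
spare_red [ 0.4848 -0.2584  0.0599] 0.74
cradle [0.3747 0.2639 0.0131] 0.72
cradle [0.4046 0.245  0.0584] 0.36
wrist [ 0.223 -0.508  0.374] [ 1.6392e+02  1.0000e-02 -7.3710e+01] -0.04918766661559657 [[355.0, 0.0, 317.6], [0.0, 355.0, 199.4], [0.0, 0.0, 1.0]]
```

View pics/scene0.png

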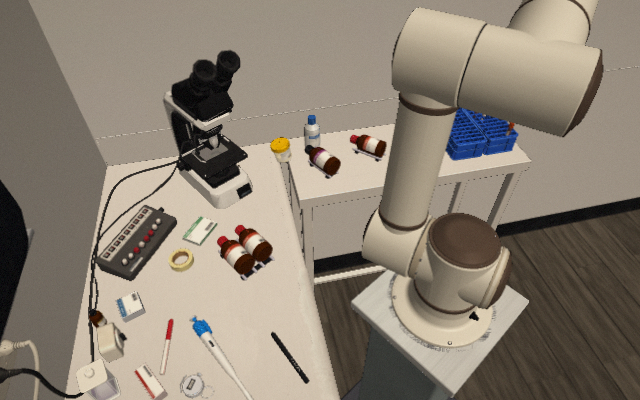

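View pics/side0.png

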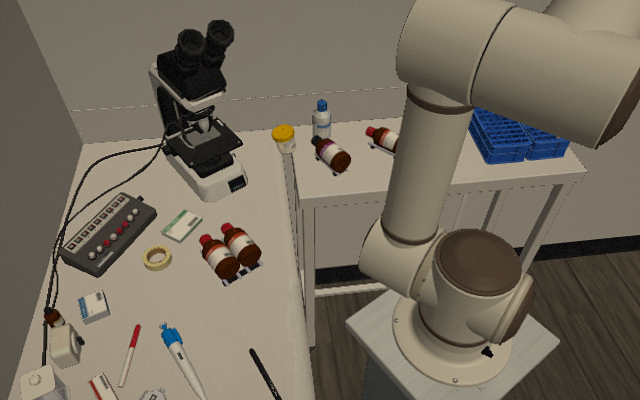

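View pics/wrist0.png

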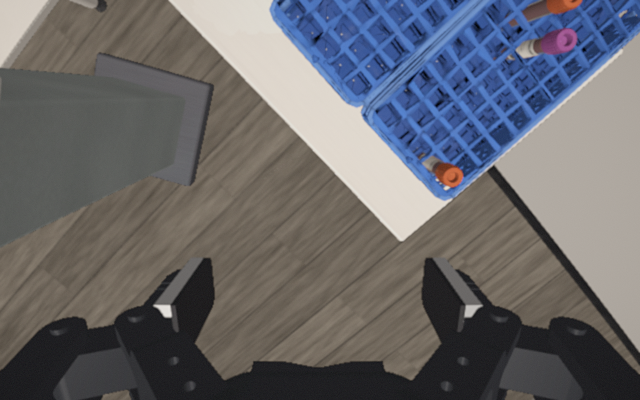

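```bash
cat >> h.py <<'E'
def proj(p,X):
    M=R.from_euler('xyz',p['orientation'],degrees=True).as_matrix()
    c=(np.atleast_2d(X)-p['xyz'])@M
    s=c[:,:2]/c[:,2:]; s=s*(1+p['k1']*(s**2).sum(1,keepdims=True))
    K=np.array(p['intrinsics']); return s@K[:2,:2].T+K[:2,2]
def ray(p,uv,z):
    uv=np.atleast_2d(uv).astype(float);K=np.array(p['intrinsics']); d=(uv-K[:2,2])/np.array([K[0,0],K[1,1]]); s=d.copy()
    for _ in range(20): s=d/(1+p['k1']*(s**2).sum(1,keepdims=True))
    M=R.from_euler('xyz',p['orientation'],degrees=True).as_matrix()
    w=np.c_[s,np.ones(len(s))]@M.T
    return np.array(p['xyz'])+w*((z-p['xyz'][2])/w[:,2:])
def bottle(o,yaw,pitch=0,r=.027,L=.115):
    # outline points of body + cap
    a=np.linspace(0,2*np.pi,40);pts=[]
    for x,rr in [(0,.027),(.024,.027),(.048,.027),(.085,.027)]:
        pts.append(np.c_[np.full(40,x),rr*np.cos(a),rr*np.sin(a)])
    return np.vstack(pts)@R.from_euler('z',yaw,degrees=True).as_matrix().T+o
E
python3 - <<'E'
from h import *
for n in ['scene','side']:
    p=camera(n)
    for t in ['spare_red','base_left','base_right','cradle']:
        for d in spotter.spot_in(p,t): print(n,t,np.round(d['point'],4),round(d['confidence'],2),proj(p,d['point']).round(0))
        for d in spotter.trace(p,t):
            m=d['pixels']; ys,xs=np.nonzero(m)
            mu=[xs.mean(),ys.mean()]; w,v=np.linalg.eigh(np.cov(np.c_[xs,ys].T)); print('  trace',round(d['confidence'],2),m.sum(),np.round(mu,1),v[:,1].round(3),np.sqrt(w).round(1))
E
```

```text
scene spare_red [ 0.4743 -0.2611  0.0554] 0.66 [[370. 145.]]
scene base_left [0.4062 0.3043 0.0569] 0.75 [[236. 256.]]
  trace 0.97 792 [236.1 255.1] [0.68  0.734] [ 5.7 11.4]
scene base_right [0.4049 0.2433 0.0562] 0.98 [[256. 243.]]
  trace 0.88 718 [254.  243.6] [0.702 0.712] [ 5.3 11.2]
scene cradle [0.3774 0.275  0.0095] 0.76 [[254. 268.]]
  trace 0.57 204 [256.4 266.1] [-0.966  0.258] [ 6.3 12.5]
side spare_red [ 0.4821 -0.257   0.061 ] 0.8 [[385. 138.]]
  trace 0.66 550 [382.7 137.3] [-0.885 -0.465] [5.2 9. ]
side base_left [0.4074 0.2998 0.0589] 0.97 [[220. 257.]]
  trace 0.92 1018 [218.8 257.5] [0.611 0.791] [ 6.6 12.6]
side base_right [0.4038 0.2451 0.0615] 0.72 [[242. 245.]]
  trace 0.73 1027 [240.3 244.6] [0.622 0.783] [ 6.4 13. ]
side cradle [0.3754 0.2629 0.0125] 0.64 [[244. 270.]]
  trace 0.77 261 [242.9 272.4] [-0.854  0.52 ] [ 1.8 13.2]
```

Run:
```python
from h import *
for n in ['scene','side']:
    p=camera(n); im=p['img']
    hsv=cv2.cvtColor(im,cv2.COLOR_RGB2HSV)
    crops=[]
    for c in ([370,146],[245,250]) if n=='scene' else ([383,138],[230,250]):
        x,y=c; crops.append(cv2.resize(im[y-36:y+36,x-48:x+48],None,fx=4,fy=4,interpolation=cv2.INTER_CUBIC))
    cv2.imwrite(f'pics/crop_{n}.png',cv2.cvtColor(np.hstack(crops),cv2.COLOR_RGB2BGR))
    for t in ['base_left','base_right','spare_red']:
      for d in spotter.trace(p,t)[:1]:
        m=d['pixels']; ys,xs=np.nonzero(m); mu=np.array([xs.mean(),ys.mean()]);w,v=np.linalg.eigh(np.cov(np.c_[xs,ys].T))
        a=ray(p,[mu,mu+10*v[:,1]],.05); e=a[1]-a[0]; print(n,t,a[0].round(4),np.degrees(np.arctan2(e[1],e[0])).round(1))
```

```text
scene base_left [0.4126 0.3002 0.05  ] 179.0
scene base_right [0.4132 0.2438 0.05  ] 2.1
scene spare_red [ 0.482  -0.2695  0.05  ] 15.4
side base_left [0.4131 0.3004 0.05  ] 179.7
side base_right [0.4155 0.2439 0.05  ] 179.0
side spare_red [ 0.496  -0.2657  0.05  ] 13.1
```

View pics/crop_scene.png

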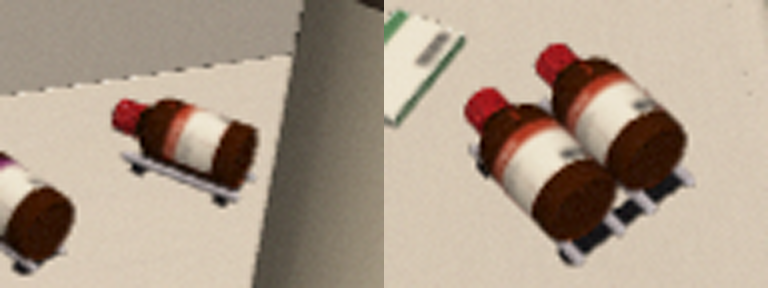

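View pics/crop_side.png

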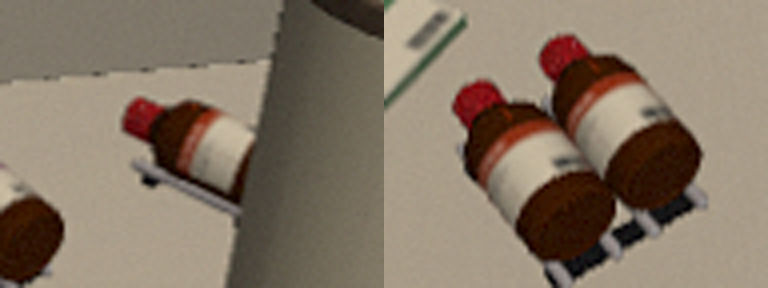

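Request:
play_rows --rows '[[0,[-1.6,-3.7,-0.6],[0,0,0]],[0,[-1.6,-3.7,-0.6],[0,0,0]],[0,[-1.6,-3.7,-0.6],[0,0,0]],[0,[-1.6,-3.7,-0.4],[0,0,0]],[0,[-1.6,-3.7,-0.4],[0,0,0]],[0,[-1.6,-3.7,-0.4],[0,0,0]],[0,[-1.6,-3.7,0],[0,0,0]],[0,[-1.6,-3.7,0],[0,0,0]],[0,[-1.6,-3.7,0],[0,0,0]],[0,[-1.6,-3.7,0],[0,0,0]],[0,[0,0,0],[0,0,0]]]'

```text
time: 2.85
ee_pos: [0.4761, -0.2607, 0.2377]
tcp_rot: [-179.9, -0.0, -73.9]
wrist_force: [-0.1, -0.7, 0.6]
opening: 0.0855
```

Run:
```python
from h import *
o=get_obs(); print({k:np.round(v,3).tolist() for k,v in o.items()})
p=camera('wrist'); save(p,'wrist1')
print(p['xyz'],p['orientation'])
for d in spotter.spot_in(p,'spare_red'): print(np.round(d['point'],4),round(d['confidence'],2),proj(p,d['point']).round(0))
for d in spotter.trace(p,'spare_red'):
        m=d['pixels']; ys,xs=np.nonzero(m); mu=np.array([xs.mean(),ys.mean()]);w,v=np.linalg.eigh(np.cov(np.c_[xs,ys].T))
        a=ray(p,[mu,mu+10*v[:,1]],.05); e=a[1]-a[0]; print(d['confidence'],mu,a[0].round(4),np.degrees(np.arctan2(e[1],e[0])).round(1))
```

```text
{'time': 2.85, 'q': [-28.729, 4.684, 13.182, 98.406, 0.035, 135.176], 'qd': [-1.928, -1.09, -0.543, 0.764, -1.373, -2.109], 'joint_efforts': [2.049, -51.126, 47.133, -0.274, 0.245, 0.784], 'ee_pos': [0.476, -0.261, 0.238], 'tcp_rot': [-179.91, -0.04, -73.905], 'wrist_force': [-0.091, -0.719, 0.558], 'torque': [-0.011, -0.006, -0.098], 'opening': 0.086}
[ 0.54399651 -0.24141517  0.40520563] [ 1.64009515e+02 -6.03532794e-02 -7.39914549e+01]
[ 0.4898 -0.2706  0.0686] 0.74 [[331. 163.]]
0.84 [333.95866543 159.83744208] [ 0.4908 -0.2742  0.05  ] -164.9
```

View pics/wrist1.png

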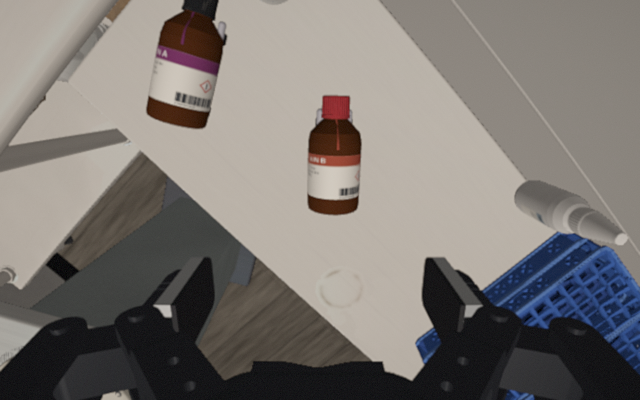

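```bash
cat >> h.py <<'E'
from scipy.optimize import minimize
_a=np.linspace(0,2*np.pi,36,endpoint=False)
def ring(x,r): return np.c_[np.full(36,x),r*np.cos(_a),r*np.sin(_a)]
PARTS=[[ring(0,.025),ring(.002,.027),ring(.076,.027)],[ring(.076,.027),ring(.094,.015)],[ring(.094,.0145),ring(.115,.0145)]]
def render(p,x,y,yaw,z,S=4):
    m=np.zeros((400*S,640*S),np.uint8)
    T=R.from_euler('z',yaw,degrees=True).as_matrix().T
    for P in PARTS:
        q=proj(p,np.vstack(P)@T+[x,y,z]); h=cv2.convexHull(((q+.5)*S).astype(np.float32)).astype(np.int32)
        cv2.fillPoly(m,[h],1)
    return m>0
def fit(p,mask,x0,z,S=4):
    """x0: x,y (origin, bottom end), yaw"""
    M=np.kron(mask,np.ones((S,S),bool)); b=None
    def c(v):
        r=render(p,v[0]/100,v[1]/100,v[2]*5,z,S); return 1-(r&M).sum()/(r|M).sum()
    v0=np.array([x0[0]*100,x0[1]*100,x0[2]/5])
    for k in range(3):
        s=minimize(c,v0,method='Nelder-Mead',options=dict(initial_simplex=v0+np.vstack([np.zeros(3),np.eye(3)*1.0/(k+1)]),xatol=.005,fatol=1e-5)); v0=s.x
    return np.array([v0[0]/100,v0[1]/100,v0[2]*5]),1-s.fun
def overlay(p,fits,name):
    im=cv2.cvtColor(p['img'],cv2.COLOR_RGB2BGR).copy()
    for f,z in fits:
        cs,_=cv2.findContours(render(p,*f,z,1).astype(np.uint8),cv2.RETR_EXTERNAL,cv2.CHAIN_APPROX_NONE); cv2.drawContours(im,cs,-1,(0,255,0),1)
    cv2.imwrite('pics/'+name+'.png',im)
E
python3 - <<'E'
from h import *
p=camera('wrist')
m=spotter.trace(p,'spare_red')[0]['pixels']
f,i=fit(p,m,(.45,-.28,15),.045); print(f.round(4),i)
overlay(p,[(f,.045)],'ov1')
im=cv2.imread('pics/ov1.png')[80:230,260:420]; cv2.imwrite('pics/ov1c.png',cv2.resize(im,None,fx=4,fy=4))
u=np.array([np.cos(np.radians(f[2])),np.sin(np.radians(f[2]))]); print('grasp xy',(f[:2]+.049*u).round(4))
for n in ['scene','side']:
    p=camera(n)
    for t in ['base_left','base_right']:
        d=spotter.trace(p,t)
        if d: f,i=fit(p,d[0]['pixels'],(.36,.27+.028*(1 if 'left' in t else -1),0),.039); print(n,t,f.round(4),i)
E
```

```text
[ 0.4407 -0.2874 14.9309] 0.9679232396968103
grasp xy [ 0.488  -0.2748]
scene base_left [ 0.3757  0.297  -1.3952] 0.9099898211429402
scene base_right [ 0.3742  0.2424 -1.6055] 0.8905476485148515
side base_left [ 0.3754  0.2967 -0.0568] 0.9520984890878568
side base_right [ 0.3759  0.241  -0.6603] 0.958648601090973
```

View pics/ov1c.png

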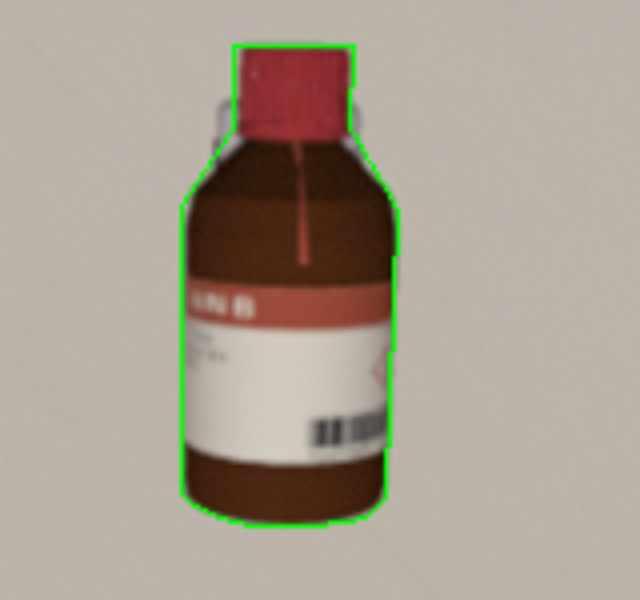

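Request:
play_rows --rows '[[0,[0,0,0],[0,0,-8.5]],[0,[0,0,0],[0,0,-8.5]],[0,[0,0,0],[0,0,-8.5]],[0,[0,0,0],[0,0,-8.5]],[0,[0,0,0],[0,0,-8.5]],[0,[0,0,0],[0,0,-8.5]],[0,[0,0,0],[0,0,-8.5]],[0,[0,0,0],[0,0,-8.5]],[0,[0,0,0],[0,0,-8.5]],[0,[0,0,0],[0,0,-8.5]],[0,[0,0,0],[0,0,-8.5]]]'

```text
time: 4.5
ee_pos: [0.4709, -0.2666, 0.239]
tcp_rot: [179.9, -0.1, 20.5]
wrist_force: [0.4, -0.9, -0.9]
opening: 0.0855
```

Request:
play_rows --rows '[[0,[0,0,0],[0,0,-8.5]],[0,[0,0,0],[0,0,-8.5]],[0,[0,0,0],[0,0,-8.5]],[0,[0,0,0],[0,0,-8.5]],[0,[0,0,0],[0,0,-8.5]],[0,[0,0,0],[0,0,-8.5]],[0,[0,0,0],[0,0,-8.5]],[0,[0,0,0],[0,0,-8.5]],[0,[0,0,0],[0,0,-8.5]],[0,[0,0,0],[0,0,-8.5]]]'

```text
time: 5.5
ee_pos: [0.4691, -0.2687, 0.2395]
tcp_rot: [179.9, 0.2, 106.4]
wrist_force: [0.5, 0.1, 0.4]
opening: 0.0856
```

```bash
cat >> h.py <<'E'
def totool(xyz=None,yaw=None):
    o=get_obs(); Rm=R.from_euler('xyz',o['tcp_rot'],degrees=True)
    print('t',o['time'],'pos',np.round(o['ee_pos'],4),'rot',np.round(o['tcp_rot'],2),'F',np.round(o['wrist_force'],1),'open',round(o['opening'],4),'q',np.round(o['q'],1))
    if xyz is not None:
        G=R.from_euler('xyz',[180,0,yaw],degrees=True)
        print('shift cm',(Rm.inv().apply(np.array(xyz)-o['ee_pos'])*100).round(2),'turn',(Rm.inv()*G).as_rotvec(degrees=True).round(2))
E
python3 - <<'E'
from h import *
p=camera('wrist'); save(p,'wrist2')
d=spotter.trace(p,'spare_red')
if d:
    f,i=fit(p,d[0]['pixels'],(.4407,-.2874,15),.045); print(f.round(4),i); overlay(p,[(f,.045)],'ov2')
totool((.488,-.2748,.12),104.9)
E
```

```text
[ 0.4408 -0.2878 14.5869] 0.9765609779855835
t 5.6 pos [ 0.4691 -0.2687  0.2395] rot [1.7986e+02 1.7000e-01 1.0621e+02] F [ 0.  -0.2 -0.5] open 0.0855 q [-29.8   4.3  13.   98.5  -0.  -46. ]
shift cm [-1.08  1.61 11.95] turn [0.14 0.17 1.31]
```

View pics/wrist2.png

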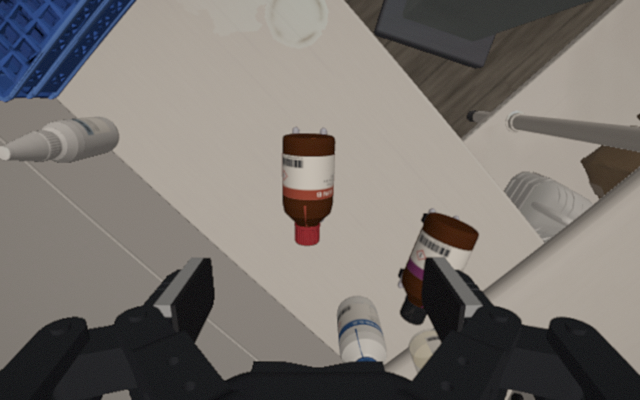

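Request:
play_rows --rows '[[0,[-0.3,0.5,2.5],[0,0,1.3]],[0,[-0.4,0.5,2.5],[0,0,0]],[0,[-0.4,0.6,2.5],[0,0,0]],[0,[0,0,2.5],[0,0,0]],[0,[0,0,1.5],[0,0,0]],[0,[0,0,0],[0,0,0]],[0,[0,0,0],[0,0,0]]]'

```text
time: 6.3
ee_pos: [0.4883, -0.2768, 0.122]
tcp_rot: [179.7, 0.3, 102.8]
wrist_force: [0.2, -0.0, 0.3]
opening: 0.0855
```

Run:
```python
from h import *
p=camera('wrist'); save(p,'wrist3')
totool((.4882,-.2751,.045),104.75)
```

```text
t 6.35 pos [ 0.4883 -0.2769  0.1221] rot [179.73   0.28 102.85] F [ 1.2 -0.7  0.8] open 0.0855 q [-29.5   5.2   0.9  85.3  -0.  -42.4]
shift cm [ 0.21 -0.01  7.71] turn [ 0.27  0.29 -1.9 ]
```

View pics/wrist3.png

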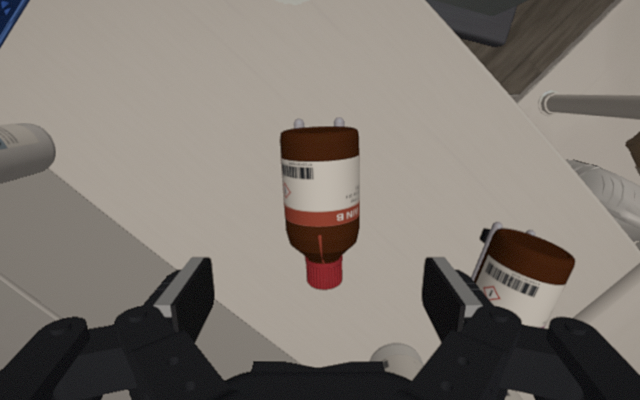

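Request:
play_rows --rows '[[0,[0.2,0,2],[0.3,0.3,-1.8]],[0,[0,0,2],[0,0,0]],[0,[0,0,2],[0,0,0]],[0,[0,0,1.2],[0,0,0]],[0,[0,0,0],[0,0,0]],[0,[0,0,0],[0,0,0]]]'

```text
time: 6.95
ee_pos: [0.4917, -0.2773, 0.0561]
tcp_rot: [179.6, 0.4, 104.3]
wrist_force: [0.4, -0.6, -0.1]
opening: 0.0853
```

Run:
```python
from h import *
p=camera('wrist'); save(p,'wrist4')
totool((.4882,-.2751,.045),104.75)
```

```text
t 7.0 pos [ 0.4917 -0.2773  0.0562] rot [179.56   0.43 104.3 ] F [ 1.   0.4 -0.7] open 0.0858 q [-29.4   6.   -5.5  77.9  -0.  -43.7]
shift cm [ 0.31 -0.29  1.12] turn [ 0.44  0.43 -0.45]
```

View pics/wrist4.png

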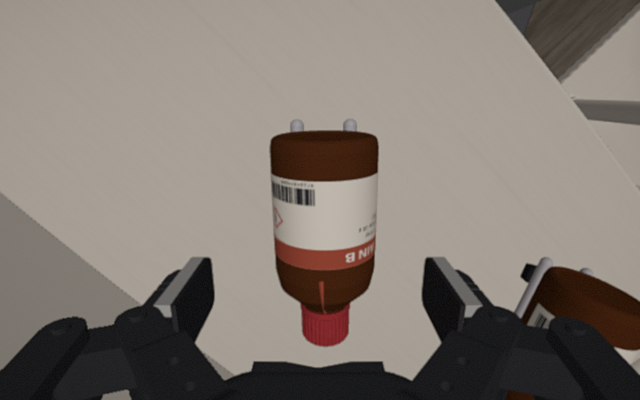

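Request:
play_rows --rows '[[0,[0.2,-0.2,0.6],[0.4,0.4,-0.4]],[0,[0.1,-0.1,0.5],[0.2,0.2,0]],[0,[0,0,0],[0,0,0]],[0,[0,0,0],[0,0,0]]]'

```text
time: 7.4
ee_pos: [0.4889, -0.2756, 0.0467]
tcp_rot: [-179.9, -0.1, 104.7]
wrist_force: [-0.9, -0.7, -0.2]
opening: 0.0853
```

Run:
```python
from h import *
p=camera('wrist')
totool((.4882,-.2751,.045),104.75)
d=spotter.trace(p,'spare_red')
if d:
    f,i=fit(p,d[0]['pixels'],(.4407,-.2874,15),.045); print(f.round(4),i); overlay(p,[(f,.045)],'ov5')
    c,s=np.cos(np.radians(f[2])),np.sin(np.radians(f[2]))
    o=get_obs();dd=o['ee_pos'][:2]-f[:2]; print('tcp along axis',dd@[c,s],'lateral',dd@[-s,c])
print(proj(p,[o['ee_pos']]))
```

```text
t 7.45 pos [ 0.4888 -0.2756  0.0466] rot [-1.7991e+02 -9.0000e-02  1.0472e+02] F [ 0.2 -0.8  0.2] open 0.0851 q [-29.4   6.5  -6.   77.6   0.  -44.1]
shift cm [ 0.07 -0.05  0.16] turn [-0.09 -0.09 -0.03]
[ 0.4409 -0.2877 14.8205] 0.9768118674223233
tcp along axis 0.04949514567616374 lateral -0.0005575209094469276
[[318.68645935 240.15478135]]
```

View pics/ov5.png

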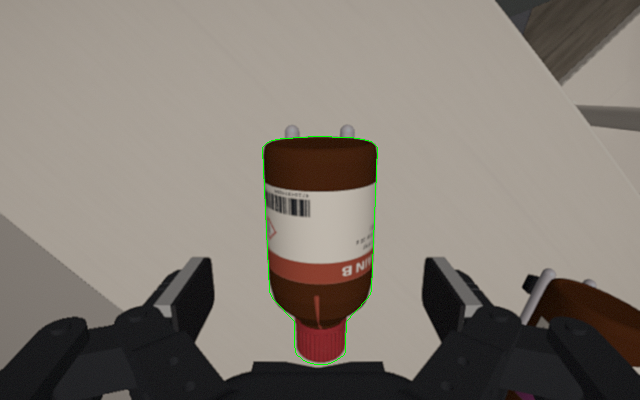

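Request:
play_rows --rows '[[1,[0,0,0],[0,0,0]],[1,[0,0,0],[0,0,0]],[1,[0,0,0],[0,0,0]],[1,[0,0,0],[0,0,0]],[1,[0,0,0],[0,0,0]],[1,[0,0,0],[0,0,0]],[1,[0,0,0],[0,0,0]],[1,[0,0,0],[0,0,0]]]' --newtons 40

```text
time: 8.3
ee_pos: [0.4896, -0.2755, 0.0486]
tcp_rot: [180.0, -0.0, 104.7]
wrist_force: [-1.3, -0.3, 0.5]
opening: -0.0
```

Run:
```python
from h import *
p=camera('wrist');save(p,'wrist6')
totool((.4882,-.2751,.045),104.75)
```

```text
t 8.35 pos [ 0.4896 -0.2755  0.0485] rot [ 1.7996e+02 -4.0000e-02  1.0474e+02] F [ 0.1 -0.6 -0.6] open -0.0001 q [-29.4   6.5  -5.9  77.7   0.1 -44.1]
shift cm [ 0.07 -0.12  0.35] turn [ 0.04 -0.04 -0.01]
```

View pics/wrist6.png

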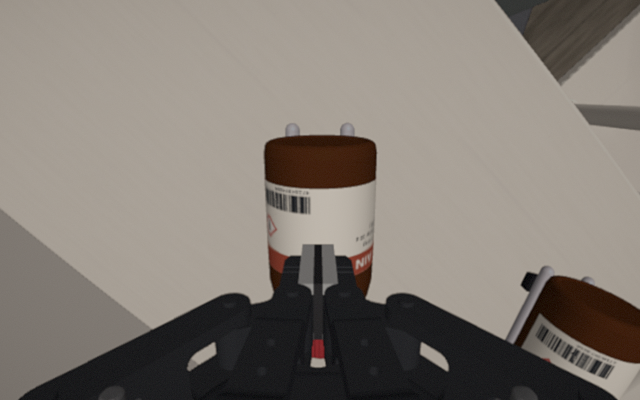

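Run:
```python
from h import *
p=camera('wrist');o=get_obs()
M=R.from_euler('xyz',p['orientation'],degrees=True).as_matrix()
for dz in [-.011,0,.008,.02,.03,.04,.05]:
    X=o['ee_pos']+np.array([0,0,dz]); print(dz,proj(p,X).round(1),((X-p['xyz'])@M)[2].round(4))
print(p['xyz'],p['orientation'],o['ee_pos'],o['tcp_rot'])
for n in ['scene','side']:
    q=camera(n); save(q,n+'6'); print(n,[ (np.round(d['point'],4),d['confidence']) for d in spotter.spot_in(q,'spare_red')], proj(q,o['ee_pos']))
    x,y=proj(q,o['ee_pos'])[0].astype(int)
    im=q['img'][max(0,y-60):y+40,x-60:x+60]; cv2.imwrite(f'pics/c6_{n}.png',cv2.cvtColor(cv2.resize(im,None,fx=4,fy=4),cv2.COLOR_RGB2BGR))
```

```text
-0.011 [[318.6 232.1]] 0.1908
0 [[318.7 240. ]] 0.1803
0.008 [[318.8 246.4]] 0.1726
0.02 [[318.8 257.1]] 0.1611
0.03 [[318.9 267.2]] 0.1514
0.04 [[319.  278.7]] 0.1418
0.05 [[319.1 291.8]] 0.1322
[ 0.42201353 -0.29374833  0.21582656] [ 1.63851528e+02 -2.26533094e-02  1.04647720e+02] [ 0.48952417 -0.27546595  0.04840704] [ 1.79964528e+02 -4.66610683e-02  1.04733867e+02]
scene [(array([ 0.477 , -0.2567,  0.0594]), 0.84), (array([0.4052, 0.2436, 0.0603]), 0.61)] [[368.86360901 142.96640367]]
side [(array([ 0.5197, -0.2529,  0.0568]), 0.46)] [[387.29827417 137.48886823]]
```

View pics/c6_scene.png

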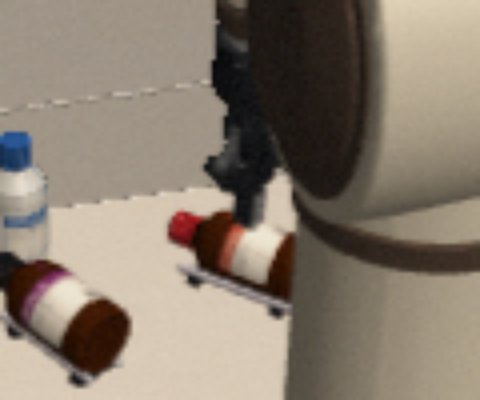

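View pics/scene6.png

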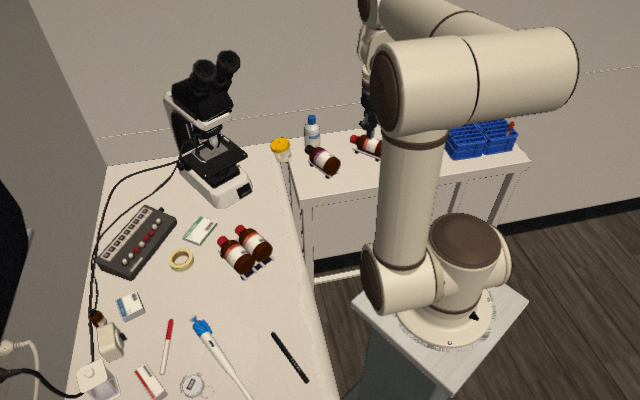

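Request:
play_rows --rows '[[1,[0,0,-4],[0,0,0]],[1,[0,0,-4],[0,0,0]],[1,[0,0,0],[0,0,0]]]'

```text
time: 8.9
ee_pos: [0.4883, -0.2749, 0.129]
tcp_rot: [-179.9, -0.2, 104.7]
wrist_force: [0.3, -0.1, -0.1]
opening: 0.0001
```

Run:
```python
from h import *
o=get_obs(); totool()
for n in ['scene','side','wrist']:
    q=camera(n); save(q,n+'7')
    x,y=proj(q,o['ee_pos'])[0].astype(int)
    print(n,proj(q,o['ee_pos']+np.array([[0,0,.05],[0,0,0],[0,0,-.011]])).round(1).tolist(),x-60,y-60)
    im=q['img'][max(0,y-60):y+60,x-60:x+60]; cv2.imwrite(f'pics/c7_{n}.png',cv2.cvtColor(cv2.resize(im,None,fx=4,fy=4),cv2.COLOR_RGB2BGR))
```

```text
t 8.9 pos [ 0.4883 -0.2749  0.129 ] rot [-179.87   -0.21  104.73] F [ 0.3 -0.1 -0.1] open 0.0001 q [-29.4   5.8   2.3  86.8   0.1 -44.1]
scene [[372.4, 109.2], [371.1, 122.8], [370.8, 125.7]] 311 62
side [[392.9, 98.0], [390.7, 113.9], [390.3, 117.3]] 330 53
wrist [[317.3, 300.0], [316.7, 245.5], [316.6, 237.2]] 256 185
```

View pics/c7_scene.png

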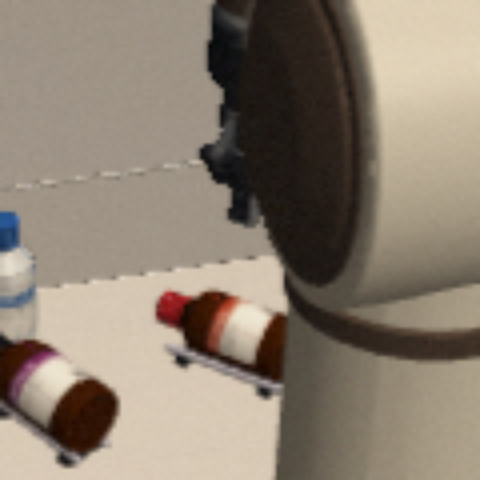

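View pics/wrist7.png

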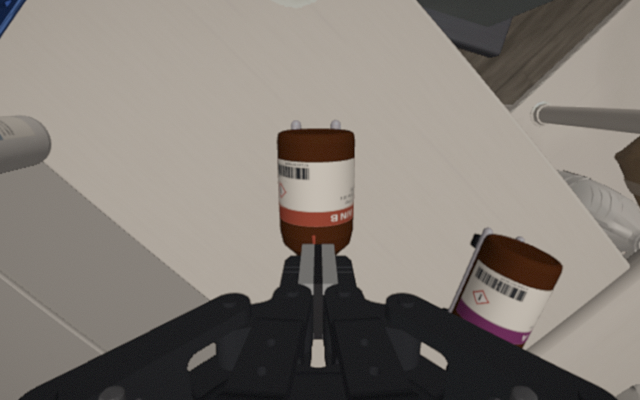

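Run:
```python
import cv2,numpy as np
a=cv2.imread('pics/wrist7.png')[225:375,240:400]; b=cv2.imread('pics/wrist4.png')[240:390,140:300]
cv2.imwrite('pics/w7c.png',cv2.resize(np.hstack([a,b]),None,fx=2.5,fy=2.5,interpolation=cv2.INTER_CUBIC))
```

```text
(no output)
```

View pics/w7c.png

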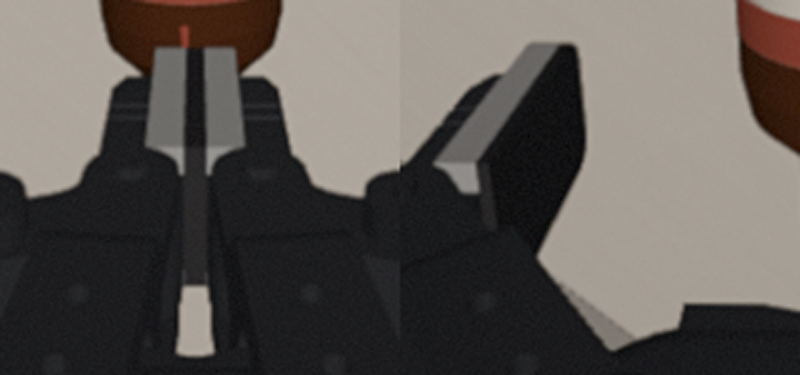

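View pics/c7_side.png

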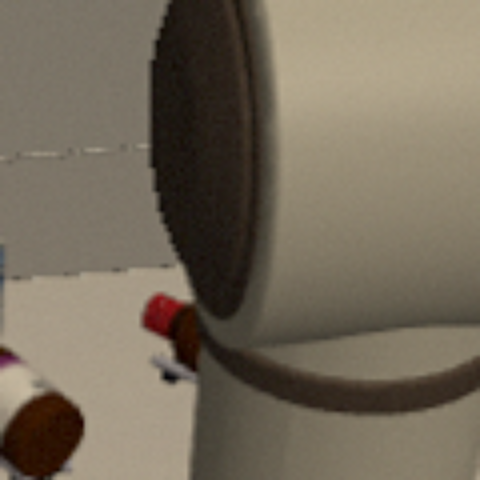

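Request:
play_rows --rows '[[0,[0,0,0],[0,0,0]],[0,[0,0,0],[0,0,0]],[0,[0,0,0],[0,0,0]],[0,[0,0,0],[0,0,0]],[0,[0,0,0],[0,0,0]],[0,[0,0,2.5],[0,0,0]],[0,[0,0,2.5],[0,0,0]],[0,[0,0,2.5],[0,0,0]],[0,[0,0,1],[0,0,0]],[0,[0,0,0],[0,0,0]]]'

```text
time: 10.05
ee_pos: [0.4842, -0.2725, 0.0323]
tcp_rot: [-179.4, -0.7, 104.7]
wrist_force: [0.3, 0.2, 0.2]
opening: 0.0854
```

Run:
```python
from h import *
totool((.4882,-.2751,.005),104.75)
```

```text
t 10.05 pos [ 0.4842 -0.2725  0.0323] rot [-179.4    -0.66  104.73] F [0.3 0.2 0.2] open 0.0854 q [-29.4   6.9  -7.2  76.8   0.1 -44.1]
shift cm [-0.39  0.35  2.72] turn [-0.6  -0.66 -0.02]
```

Request:
play_rows --rows '[[0,[-0.2,0.2,0],[-0.4,-0.4,0]],[0,[-0.2,0.15,0.6],[-0.2,-0.2,0]],[0,[0,0,0.6],[0,0,0]],[0,[0,0,0],[0,0,0]]]'

```text
time: 10.45
ee_pos: [0.4907, -0.2767, 0.0229]
tcp_rot: [179.8, 0.2, 104.7]
wrist_force: [-0.3, 0.5, -0.2]
opening: 0.0852
```

Run:
```python
from h import *
totool((.4882,-.2751,.005),104.75)
p=camera('wrist'); save(p,'wrist8')
q=camera('scene'); save(q,'scene8')
cv2.imwrite('pics/c8.png',cv2.cvtColor(cv2.resize(q['img'][90:190,310:430],None,fx=5,fy=5,interpolation=cv2.INTER_CUBIC),cv2.COLOR_RGB2BGR))
```

```text
t 10.45 pos [ 0.4907 -0.2767  0.0229] rot [179.75   0.18 104.73] F [-0.3  0.5 -0.2] open 0.0852 q [-29.4   6.9  -8.2  74.5   0.  -44.2]
shift cm [ 0.22 -0.21  1.79] turn [ 0.25  0.18 -0.02]
```

View pics/c8.png

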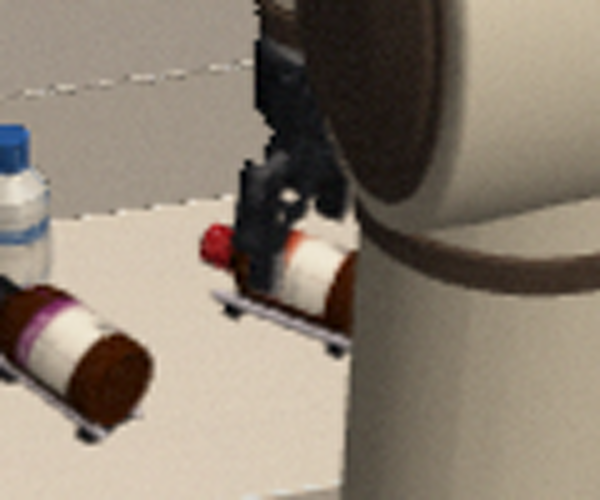

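View pics/wrist8.png

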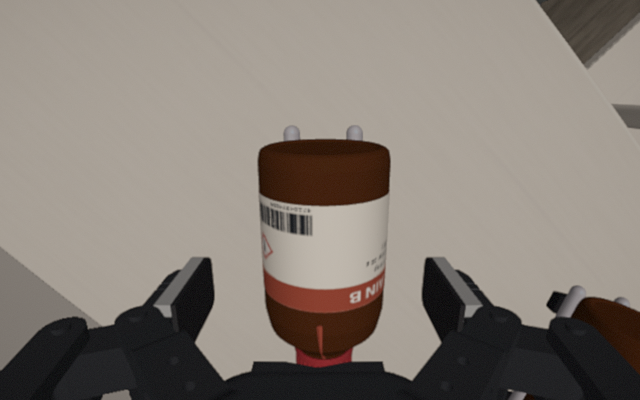

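Run:
```python
from h import *
o=get_obs(); M=R.from_euler('xyz',o['tcp_rot'],degrees=True)
q=camera('scene')
for dx in [.043,.05,.057]:
  for dz in [0,-.02,-.03,-.04,-.05]:
    print(dx,-dz,[proj(q,o['ee_pos']+M.apply([dx,dy,dz])).round(1)[0].tolist() for dy in (-.011,0,.011)])
```

```text
0.043 0 [[365.0, 157.0], [362.0, 155.8], [359.0, 154.6]]
0.043 0.02 [[365.5, 152.2], [362.5, 151.0], [359.4, 149.8]]
0.043 0.03 [[365.8, 149.8], [362.7, 148.6], [359.6, 147.4]]
0.043 0.04 [[366.0, 147.3], [362.9, 146.1], [359.9, 145.0]]
0.043 0.05 [[366.2, 144.8], [363.1, 143.7], [360.1, 142.5]]
0.05 0 [[364.0, 158.2], [361.0, 157.0], [358.0, 155.8]]
0.05 0.02 [[364.5, 153.4], [361.4, 152.2], [358.4, 151.0]]
0.05 0.03 [[364.7, 151.0], [361.6, 149.8], [358.6, 148.6]]
0.05 0.04 [[365.0, 148.5], [361.9, 147.3], [358.8, 146.1]]
0.05 0.05 [[365.2, 146.0], [362.1, 144.8], [359.0, 143.7]]
0.057 0 [[363.0, 159.4], [360.0, 158.2], [356.9, 157.0]]
0.057 0.02 [[363.4, 154.6], [360.4, 153.4], [357.3, 152.2]]
0.057 0.03 [[363.7, 152.2], [360.6, 151.0], [357.5, 149.8]]
0.057 0.04 [[363.9, 149.7], [360.8, 148.5], [357.7, 147.3]]
0.057 0.05 [[364.1, 147.2], [361.0, 146.0], [357.9, 144.9]]
```

Request:
play_rows --rows '[[0,[0.15,-0.15,0.6],[0.2,0.2,0]],[0,[0.05,-0.05,0.6],[0,0,0]],[0,[0,0,0.5],[0,0,0]],[0,[0,0,0],[0,0,0]]]'

```text
time: 11.0
ee_pos: [0.4883, -0.2752, 0.0052]
tcp_rot: [179.9, -0.0, 104.7]
wrist_force: [-1.5, -0.6, -0.9]
opening: 0.0856
```

Run:
```python
from h import *
totool((.4882,-.2751,.006),104.75)
p=camera('wrist'); save(p,'wrist9')
```

```text
t 11.0 pos [ 0.4883 -0.2752  0.0052] rot [ 1.7994e+02 -2.0000e-02  1.0473e+02] F [-1.5 -0.6 -0.9] open 0.0856 q [-29.4   7.4  -9.7  72.9   0.1 -44.2]
shift cm [ 0.01 -0.   -0.08] turn [ 0.06 -0.02 -0.02]
```

View pics/wrist9.png

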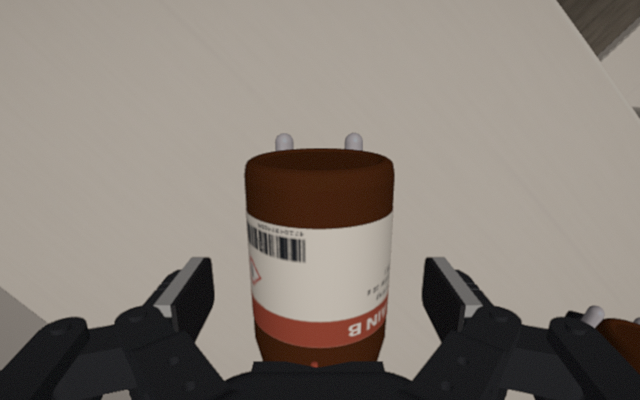

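Request:
play_rows --rows '[[1,[0,0,0],[0,0,0]],[1,[0,0,0],[0,0,0]],[1,[0,0,0],[0,0,0]],[1,[0,0,0],[0,0,0]],[1,[0,0,0],[0,0,0]],[1,[0,0,0],[0,0,0]]]' --newtons 40

```text
time: 11.65
ee_pos: [0.4883, -0.2745, 0.0062]
tcp_rot: [179.9, -0.1, 104.8]
wrist_force: [0.3, 1.5, -0.7]
opening: 0.0529
```

Run:
```python
from h import *
totool((.4882,-.2751,.006),104.75)
p=camera('wrist'); save(p,'wrist10')
```

```text
t 11.65 pos [ 0.4883 -0.2745  0.0062] rot [ 1.7991e+02 -8.0000e-02  1.0476e+02] F [ 0.3  1.5 -0.7] open 0.0529 q [-29.4   7.3  -9.7  73.    0.1 -44.2]
shift cm [-0.05 -0.03  0.02] turn [ 0.09 -0.08  0.01]
```

View pics/wrist10.png

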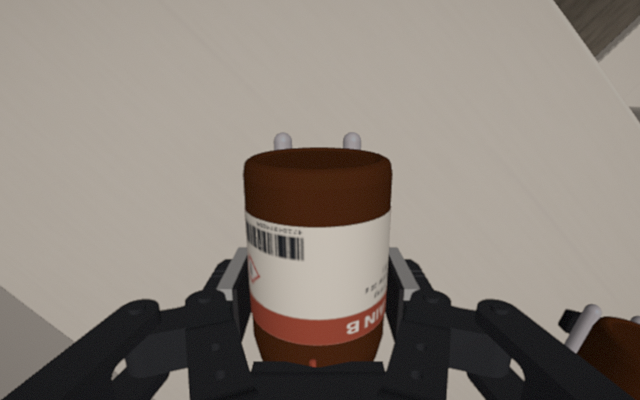

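Request:
play_rows --rows '[[1,[0,0,-0.5],[0,0,0]],[1,[0,0,-1],[0,0,0]],[1,[0,0,-1.5],[0,0,0]],[1,[0,0,-1.5],[0,0,0]],[1,[0,0,0],[0,0,0]]]'

```text
time: 12.2
ee_pos: [0.4882, -0.2749, 0.0554]
tcp_rot: [179.9, -0.1, 104.7]
wrist_force: [0.5, 0.5, -2.8]
opening: 0.0527
```

Run:
```python
from h import *
totool((.4882,-.2751,.006),104.75)
p=camera('wrist'); save(p,'wrist11')
q=camera('scene')
cv2.imwrite('pics/c11.png',cv2.cvtColor(cv2.resize(q['img'][80:180,310:430],None,fx=5,fy=5,interpolation=cv2.INTER_CUBIC),cv2.COLOR_RGB2BGR))
```

```text
t 12.2 pos [ 0.4882 -0.2749  0.0554] rot [ 1.7991e+02 -6.0000e-02  1.0475e+02] F [ 0.5  0.5 -2.8] open 0.0527 q [-29.4   6.1  -5.5  78.4   0.1 -44.2]
shift cm [-0.03 -0.02  4.94] turn [ 0.09 -0.06 -0.  ]
```

View pics/wrist11.png

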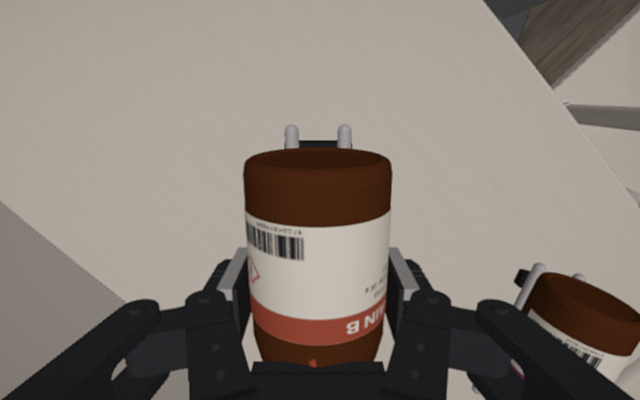

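View pics/c11.png

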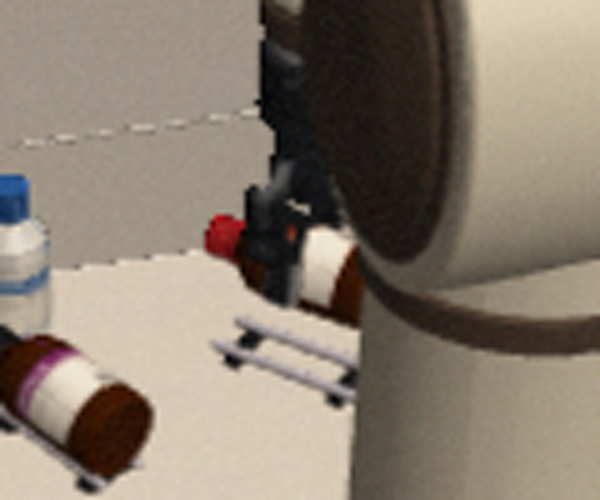

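Run:
```python
from h import *
o=get_obs(); M=R.from_euler('xyz',o['tcp_rot'],degrees=True)
q=camera('scene'); p=camera('wrist')
for dx in [.0265,.035]:
  for dz in [-.01,-.02,-.03,-.04]:
    print(dx,-dz,[proj(q,o['ee_pos']+M.apply([dx,dy,dz])).round(1)[0].tolist() for dy in (-.011,.011)],'wrist',[proj(p,o['ee_pos']+M.apply([dx,dy,dz])).round(1)[0].tolist() for dy in (-.011,.011)])
cv2.imwrite('pics/c11b.png',cv2.cvtColor(cv2.resize(q['img'][110:160,340:400],None,fx=10,fy=10,interpolation=cv2.INTER_CUBIC),cv2.COLOR_RGB2BGR))
cv2.imwrite('pics/w11b.png',cv2.cvtColor(cv2.resize(p['img'][230:350,200:440],None,fx=3,fy=3,interpolation=cv2.INTER_CUBIC),cv2.COLOR_RGB2BGR))
```

```text
0.0265 0.01 [[368.7, 145.3], [362.6, 143.0]] wrist [[374.3, 227.9], [372.3, 270.1]]
0.0265 0.02 [[369.0, 142.8], [362.8, 140.5]] wrist [[377.7, 235.9], [375.4, 280.2]]
0.0265 0.03 [[369.2, 140.3], [363.0, 138.0]] wrist [[381.6, 244.9], [379.0, 291.5]]
0.0265 0.04 [[369.5, 137.8], [363.2, 135.5]] wrist [[386.0, 255.1], [383.0, 304.3]]
0.035 0.01 [[367.5, 146.8], [361.3, 144.4]] wrist [[392.2, 227.9], [389.6, 270.0]]
0.035 0.02 [[367.7, 144.3], [361.5, 141.9]] wrist [[396.8, 235.8], [393.8, 280.1]]
0.035 0.03 [[368.0, 141.7], [361.7, 139.4]] wrist [[401.9, 244.8], [398.5, 291.4]]
0.035 0.04 [[368.2, 139.2], [362.0, 136.9]] wrist [[407.7, 255.0], [403.7, 304.2]]
```

View pics/c11b.png

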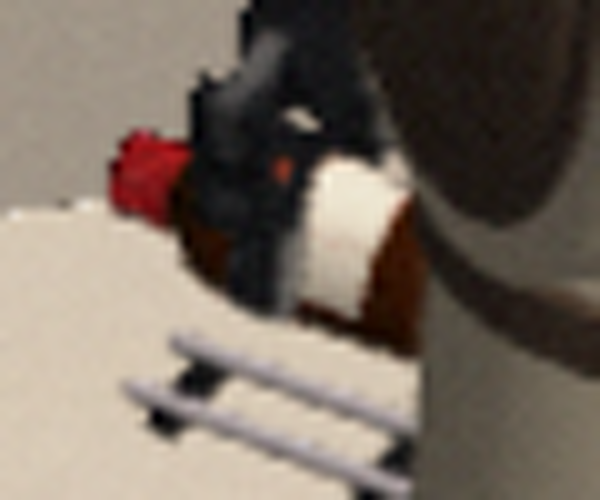

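View pics/w11b.png

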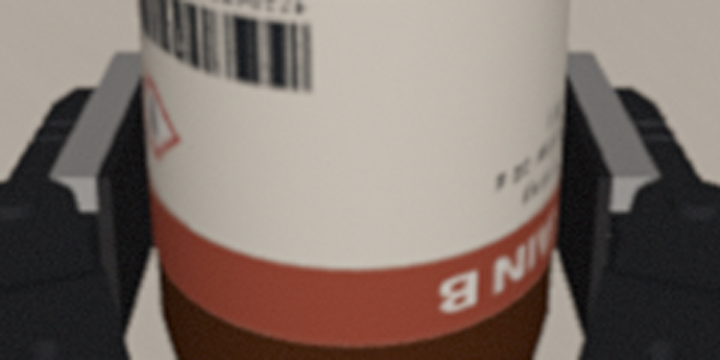

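Request:
play_rows --rows '[[1,[0,0,-3],[0,0,3]],[1,[0,0,-4.8],[0,0,5]],[1,[0,0,-4.5],[0,0,5]],[1,[1.5,-0.2,-2],[0,0,2]],[1,[3,-0.5,0],[0,0,0]],[1,[4.3,-0.6,0],[0,0,0]],[1,[4.6,-0.7,0],[0,0,0]],[1,[4.6,-0.7,0],[0,0,0]],[1,[4.6,-0.7,0],[0,0,0]],[1,[4.6,-0.7,0],[0,0,0]],[1,[4.6,-0.7,0],[0,0,0]],[1,[4,-0.6,0],[0,0,0]]]'

```text
time: 13.6
ee_pos: [0.4337, 0.0932, 0.1934]
tcp_rot: [-179.1, -0.5, 88.5]
wrist_force: [1.5, 0.1, -1.7]
opening: 0.0529
```

Run:
```python
from h import *
totool((.43,.14,.2),90)
```

```text
t 13.6 pos [0.4337 0.0932 0.1934] rot [-179.08   -0.49   88.55] F [ 1.5  0.1 -1.7] open 0.0529 q [11.7 -8.9 -5.  94.7  0.7 13.1]
shift cm [ 4.67 -0.5  -0.62] turn [-0.92 -0.5  -1.45]
```

Request:
play_rows --rows '[[1,[2.5,-0.2,-0.3],[-0.8,-0.4,-0.7]],[1,[1.5,-0.2,0],[0,0,-0.5]],[1,[0,0,0],[0,0,0]],[1,[0,0,0],[0,0,0]]]'

```text
time: 14.0
ee_pos: [0.4279, 0.1393, 0.1941]
tcp_rot: [-179.7, -0.1, 90.2]
wrist_force: [-0.1, -0.4, -2.2]
opening: 0.0526
```

Run:
```python
from h import *
totool((.425,.2692,.1),90)
p=camera('wrist'); save(p,'wrist12'); F=[]
for t in ['base_left','base_right']:
    for d in spotter.trace(p,t)[:2]:
        m=d['pixels']; ys,xs=np.nonzero(m)
        print(t,d['confidence'],m.sum(),xs.mean().round(),ys.mean().round())
        f,i=fit(p,m,(.375,.269+.028*(1 if 'left' in t else -1),0),.039); print(f.round(4),i); F.append((f,.039))
overlay(p,F,'ov12')
```

```text
t 14.0 pos [0.4279 0.1393 0.1941] rot [-1.7969e+02 -6.0000e-02  9.0230e+01] F [-0.1 -0.4 -2.2] open 0.0526 q [17.9 -8.6 -4.6 94.3  0.2 17.7]
shift cm [12.98 -0.19  9.43] turn [-0.31 -0.06  0.23]
base_left 0.69 6599 486.0 176.0
[ 0.3773  0.2973 -1.2073] 0.9551679950560287
base_right 0.69 6489 426.0 175.0
[ 0.3778  0.2395 -0.2073] 0.9703199774795909
```

View pics/ov12.png

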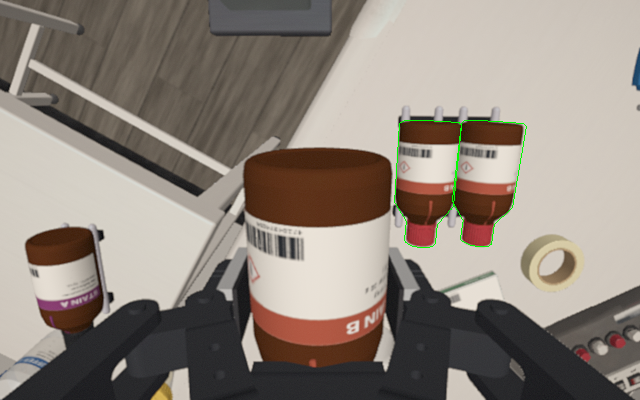

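Request:
play_rows --rows '[[1,[2,0,0],[-0.3,0,0.8]],[1,[4,0,0],[0,0,0]],[1,[4,0,0],[0,0,0]],[1,[2.5,0,1],[0,0,0]],[1,[0,0,2],[0,0,0]],[1,[0,0,3],[0,0,0]],[1,[0,0,2.5],[0,0,0]],[1,[0,0,0],[0,0,0]]]'

```text
time: 14.95
ee_pos: [0.434, 0.2616, 0.1069]
tcp_rot: [179.9, -0.1, 88.5]
wrist_force: [-1.1, -0.4, -3.0]
opening: 0.053
```

Run:
```python
from h import *
totool((.4262,.2681,.066),89.4)
p=camera('wrist'); save(p,'wrist13');
```

```text
t 14.95 pos [0.434  0.2616 0.1069] rot [ 1.7987e+02 -6.0000e-02  8.8460e+01] F [-1.1 -0.4 -3. ] open 0.053 q [31.1 -1.9 -8.1 83.7 -0.  32.6]
shift cm [ 0.62 -0.81  4.08] turn [ 0.13 -0.06 -0.94]
```

View pics/wrist13.png

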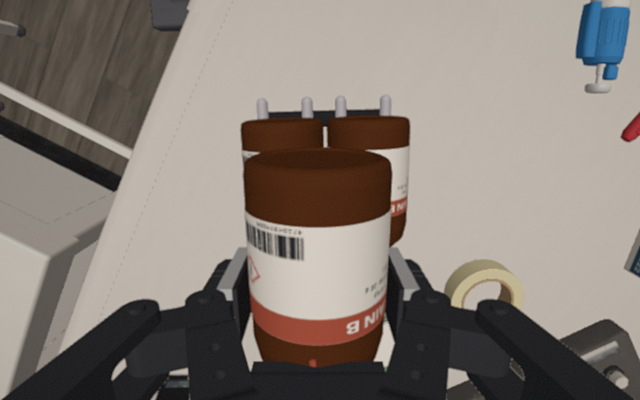

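Request:
play_rows --rows '[[1,[0.3,-0.4,0.5],[0.1,0,-0.9]],[1,[0.3,-0.4,1],[0,0,0]],[1,[0,0,1],[0,0,0]],[1,[0,0,0],[0,0,0]],[1,[0,0,0],[0,0,0]]]'

```text
time: 15.5
ee_pos: [0.4284, 0.2687, 0.0863]
tcp_rot: [179.6, -0.3, 89.3]
wrist_force: [0.0, 0.2, -3.0]
opening: 0.0527
```

Run:
```python
from h import *
totool((.4262,.2681,.0475),89.4)
o=get_obs()
p=camera('wrist'); save(p,'wrist14')
q=camera('side'); r=camera('scene')
cv2.imwrite('pics/c14.png',cv2.cvtColor(np.hstack([cv2.resize(a['img'][190:310,160:280],None,fx=3,fy=3,interpolation=cv2.INTER_CUBIC) for a in (q,r)]),cv2.COLOR_RGB2BGR))
for a,n in ((q,'side'),(r,'scene')):
  for t in ['base_left','base_right']:
    for d in spotter.spot_in(a,t)[:3]: print(n,t,np.round(d['point'],4),round(d['confidence'],2))
```

```text
t 15.5 pos [0.4284 0.2687 0.0863] rot [179.59  -0.3   89.32] F [ 0.   0.2 -3. ] open 0.0527 q [ 32.1  -2.3 -10.7  81.1   0.   32.8]
shift cm [-0.08 -0.25  3.88] turn [ 0.41 -0.3  -0.09]
side base_left [0.4058 0.3002 0.0602] 0.9
side base_right [0.3817 0.2437 0.0559] 0.61
scene base_left [0.4048 0.3013 0.0573] 0.6
scene base_right [0.3805 0.245  0.0572] 0.85
```

View pics/wrist14.png

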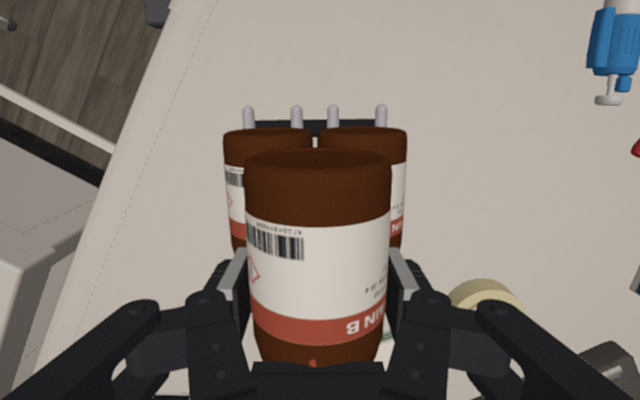

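View pics/c14.png

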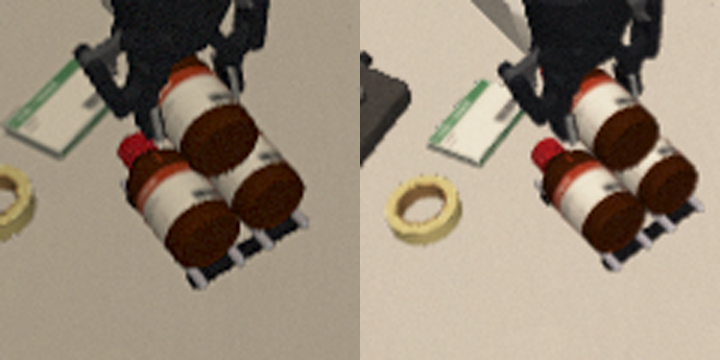

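Request:
play_rows --rows '[[1,[-0.05,-0.1,0.8],[0.4,-0.3,0]],[1,[-0.05,-0.1,1],[0.1,0,0]],[1,[0,0,0.8],[0,0,0]],[1,[0,0,0.4],[0,0,0]],[1,[0,0,0],[0,0,0]],[1,[0,0,0],[0,0,0]]]'

```text
time: 16.45
ee_pos: [0.4259, 0.2672, 0.0526]
tcp_rot: [-179.8, 0.1, 89.3]
wrist_force: [-0.2, 0.3, -2.0]
opening: 0.0528
```

Run:
```python
from h import *
totool((.4262,.2681,.0475),89.4)
p=camera('wrist'); save(p,'wrist15')
```

```text
t 16.45 pos [0.4259 0.2672 0.0526] rot [-1.7978e+02  9.0000e-02  8.9300e+01] F [-0.2  0.3 -2. ] open 0.0528 q [ 32.1  -1.4 -13.5  78.1   0.   32.8]
shift cm [0.09 0.03 0.51] turn [-0.22  0.08 -0.1 ]
```

View pics/wrist15.png

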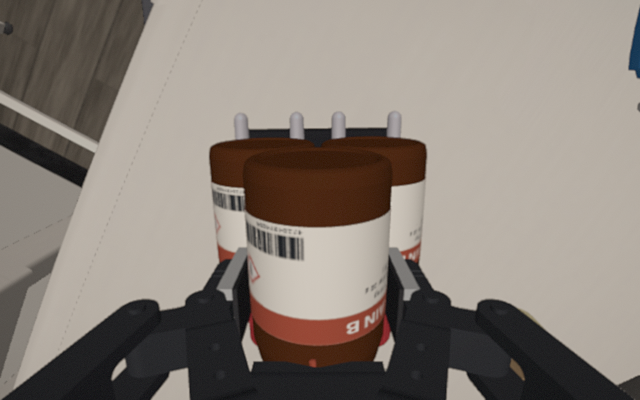

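Request:
play_rows --rows '[[1,[0.02,0,0.2],[-0.2,0.1,0]],[1,[0,0,0.2],[0,0,0]],[1,[0,0,0],[0,0,0]]]'

```text
time: 16.8
ee_pos: [0.4263, 0.2677, 0.0491]
tcp_rot: [179.9, -0.1, 89.3]
wrist_force: [0.3, -0.3, -2.7]
opening: 0.0528
```

Request:
play_rows --rows '[[1,[0,0,0.1],[0,0,0]],[1,[0,0,0],[0,0,0]]]'

```text
time: 17.0
ee_pos: [0.4264, 0.2678, 0.0482]
tcp_rot: [179.9, -0.1, 89.3]
wrist_force: [0.2, 0.5, -1.9]
opening: 0.0527
```

Request:
play_rows --rows '[[1,[0,0,0.1],[0,0,0]],[1,[0,0,0],[0,0,0]]]'

```text
time: 17.2
ee_pos: [0.4265, 0.2678, 0.0473]
tcp_rot: [179.9, -0.1, 89.3]
wrist_force: [0.8, 0.3, -2.9]
opening: 0.0527
```

Request:
play_rows --rows '[[1,[0,0,0.1],[0,0,0]],[1,[0,0,0],[0,0,0]]]'

```text
time: 17.4
ee_pos: [0.4265, 0.2678, 0.0462]
tcp_rot: [179.9, -0.1, 89.3]
wrist_force: [0.0, 0.7, -1.6]
opening: 0.0529
```

Request:
play_rows --rows '[[1,[0,0,0.1],[0,0,0]],[1,[0,0,0],[0,0,0]]]'

```text
time: 17.6
ee_pos: [0.4267, 0.268, 0.0461]
tcp_rot: [179.9, -0.1, 89.3]
wrist_force: [-0.9, 0.0, -1.7]
opening: 0.0526
```

Run:
```python
from h import *
totool((.4262,.2681,.0475),89.4)
p=camera('wrist'); save(p,'wrist16')
q=camera('side'); r=camera('scene')
cv2.imwrite('pics/c16.png',cv2.cvtColor(np.hstack([cv2.resize(a['img'][190:310,160:280],None,fx=3,fy=3,interpolation=cv2.INTER_CUBIC) for a in (q,r)]),cv2.COLOR_RGB2BGR))
```

```text
t 17.6 pos [0.4267 0.268  0.0461] rot [ 1.7986e+02 -1.2000e-01  8.9310e+01] F [-0.9  0.  -1.7] open 0.0526 q [ 32.1  -1.6 -14.4  76.9   0.   32.8]
shift cm [ 0.01 -0.05 -0.14] turn [ 0.14 -0.12 -0.09]
```

View pics/c16.png

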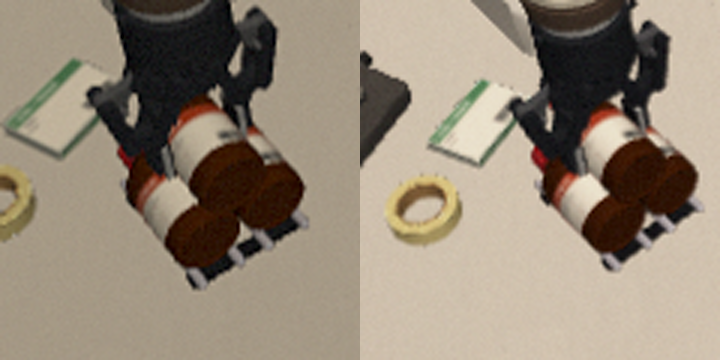

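View pics/wrist16.png

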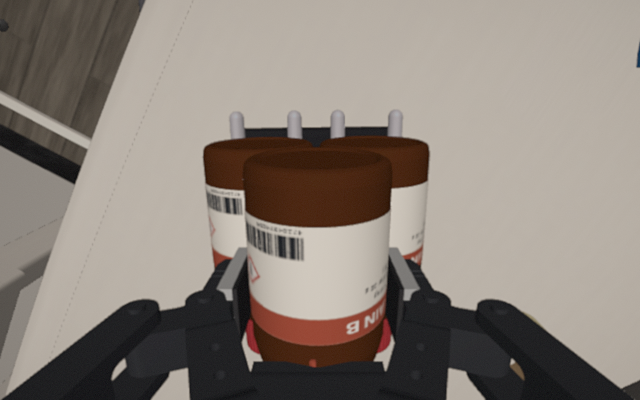

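Request:
play_rows --rows '[[1,[0,0,0.1],[0,0,0]],[1,[0,0,0],[0,0,0]]]'

```text
time: 17.95
ee_pos: [0.4269, 0.268, 0.046]
tcp_rot: [179.8, -0.1, 89.3]
wrist_force: [0.3, -1.0, -2.3]
opening: 0.0521
```

Request:
play_rows --rows '[[1,[0,0,0],[0,0,0]]]'

```text
time: 18.05
ee_pos: [0.4269, 0.268, 0.046]
tcp_rot: [179.8, -0.1, 89.3]
wrist_force: [-0.6, -0.7, -0.2]
opening: 0.053
```

Request:
play_rows --rows '[[1,[0,0,0.1],[0,0,0]],[1,[0,0,0],[0,0,0]]]'

```text
time: 18.25
ee_pos: [0.427, 0.268, 0.046]
tcp_rot: [179.8, -0.2, 89.3]
wrist_force: [-1.0, -1.2, -1.7]
opening: 0.0528
```

Run:
```python
from h import *
totool()
p=camera('wrist'); totool(); save(p,'wrist17')
```

```text
t 18.25 pos [0.427 0.268 0.046] rot [ 1.7977e+02 -1.6000e-01  8.9310e+01] F [-1.  -1.2 -1.7] open 0.0528 q [ 32.1  -1.6 -14.5  76.8   0.   32.8]
t 18.3 pos [0.427  0.268  0.0459] rot [ 1.7977e+02 -1.6000e-01  8.9310e+01] F [-2.5 -1.8  3.4] open 0.0531 q [ 32.1  -1.6 -14.5  76.8   0.   32.8]
```

View pics/wrist17.png

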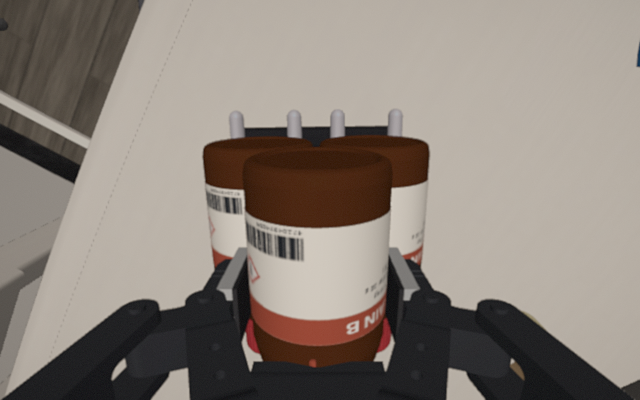

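Request:
play_rows --rows '[[0.34,[0,0,0],[0,0,0]],[0.3,[0,0,0],[0,0,0]],[0.25,[0,0,0],[0,0,0]],[0.15,[0,0,0],[0,0,0]],[0,[0,0,0],[0,0,0]],[0,[0,0,0],[0,0,0]]]'

```text
time: 18.9
ee_pos: [0.4275, 0.2684, 0.0455]
tcp_rot: [179.7, -0.2, 89.3]
wrist_force: [-0.5, -0.2, 0.3]
opening: 0.0857
```

Run:
```python
from h import *
totool()
p=camera('wrist'); save(p,'wrist18')
```

```text
t 18.9 pos [0.4275 0.2684 0.0455] rot [179.74  -0.19  89.31] F [-0.5 -0.2  0.3] open 0.0857 q [ 32.1  -1.6 -14.5  76.7   0.   32.8]
```

View pics/wrist18.png

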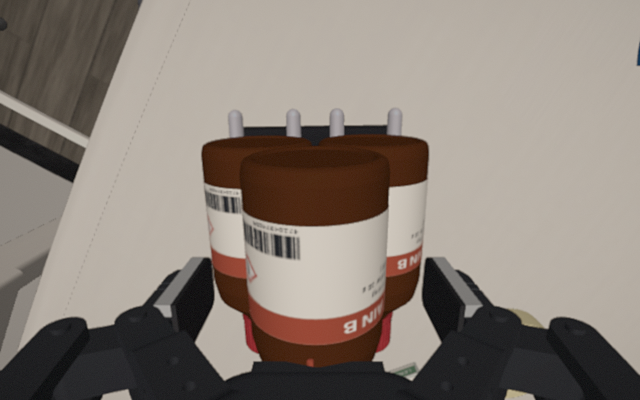

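Released and resting in the valley; now straight up.

Request:
play_rows --rows '[[0,[0,0,-1],[0.2,-0.2,0]],[0,[0,0,-2],[0,0,0]],[0,[0,0,-3],[0,0,0]],[0,[0,0,-4],[0,0,0]],[0,[0,0,-4],[0,0,0]],[0,[0,0,-3],[0,0,0]],[0,[0,0,0],[0,0,0]],[0,[0,0,0],[0,0,0]]]'

```text
time: 19.75
ee_pos: [0.4265, 0.268, 0.226]
tcp_rot: [180.0, 0.1, 89.3]
wrist_force: [-0.3, 0.7, -1.0]
opening: 0.0853
```

Run:
```python
from h import *
totool()
p=camera('wrist'); save(p,'wrist19')
for t in ['spare_red','base_left','base_right']:
    for d in spotter.trace(p,t)[:3]:
        m=d['pixels']; ys,xs=np.nonzero(m); print(t,round(d['confidence'],2),m.sum(),xs.mean().round(),ys.mean().round())
        if abs(m.sum()-1)>0:
            f,i=fit(p,m,(.3775,.268,0),.085); print('  as top',f.round(4),round(i,3))
q=camera('side'); r=camera('scene')
cv2.imwrite('pics/c19.png',cv2.cvtColor(np.hstack([cv2.resize(a['img'][190:310,160:280],None,fx=3,fy=3,interpolation=cv2.INTER_CUBIC) for a in (q,r)]),cv2.COLOR_RGB2BGR))
```

```text
t 19.75 pos [0.4265 0.268  0.226 ] rot [1.7996e+02 5.0000e-02 8.9310e+01] F [-0.3  0.7 -1. ] open 0.0853 q [32.2 -0.9  6.1 97.  -0.1 32.9]
spare_red 0.55 6970 317.0 179.0
  as top [ 0.3775  0.2675 -0.4767] 0.978
base_right 0.76 2512 277.0 171.0
  as top [0.3748 0.2292 6.2162] 0.355
```

View pics/wrist19.png

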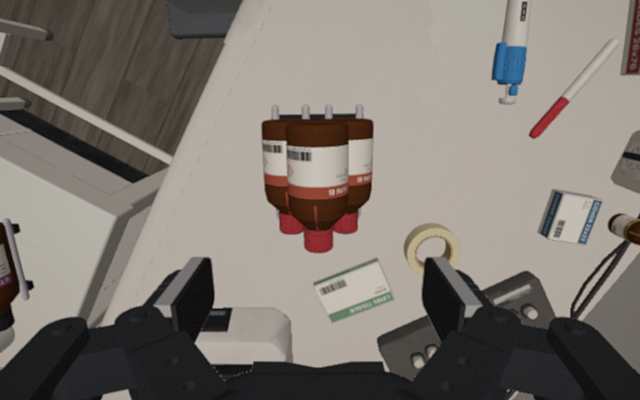

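View pics/c19.png

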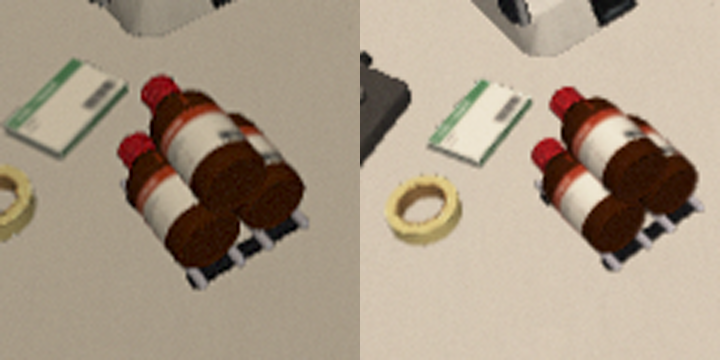

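Top bottle sits at origin (0.3775, 0.2675), yaw -0.5°, aligned with the bases and stable; the gripper is clear.

```bash
python3 -c "
from h import *
print(job_done())"
```

```text
the job is handed in; nothing more can be done
None
```

I laid the third red-capped bottle in the valley on top of the other two, cap facing the same way, and let go. The job was handed in at about 20 s.

**Last checks:**
- **Position:** the last wrist picture put the top bottle's bottom end at (0.3775, 0.2675) m, turned -0.5°. I had aimed for about (0.377, 0.2686) m and -0.6°, the average of my earlier fits of the two lower bottles, so it is within about 1 mm.
- **Stack:** in the scene and side pictures the stack looks level, with both lower bottles in their grooves.
- **Robot:** the gripper is about 18 cm above the stack and touches nothing.
- **Forces:** I lowered the bottle in about 1 mm steps until it stopped going down, at the height I had worked out. The wrist force readings I saw were at most about 5 N throughout.

**What went wrong or disagreed:**
- **First grasp missed:** the fingers closed on nothing, just above the bottle, without moving it. In the pictures they sat about 30–40 mm higher than the tool frame as described. I went about 40 mm lower and the second grasp held.
- **Lower bottles' position:** the cameras disagreed by about 2–3 mm along the bottles and about 1° in angle. I relied mostly on the wrist camera.
- **Final check of the lower bottles:** after release I did not refit their positions. The trained network found one of them, partly hidden by the top bottle, and missed the other. That check is therefore by eye from the pictures.

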